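# Reassemble the sieve unit's filter and hold the snap cover down

## Task

Reassemble the sieve unit's filter: lay the copper-coloured filter disc flat in the middle of the sprung plate of the blue holder and let go, then the orange sealing ring centred on top of it and let go, then press the white cover with the black knob straight down over them until it snaps under both spring clips. Keep pressing after the snap and finish like that, with the gripper still on the cover and pushing it clearly further down than the clips alone would hold it, without crushing the stack. Leave the other things on the bench where they are.

Things in the scene. Friction and masses are not known exactly. Their poses are not given: they have to be found in the camera images.
- holder: Fixed filter holder: blue base plate 80 (x) x 100 (y) x 12 mm. Origin at the centre of its underside on the bench, z up. On its axis stands the sprung plate; at +y and -y stand two upright steel spring clips, 22 mm wide, 71 mm tall above the bench. Its +x and -x sides are open: fingers that close along its x pass clear of the clips.
- seat (a point): Centre of the top of the sprung plate, a round aluminium plate 44 mm wide carried by a coil spring in the middle of the holder; top 40 mm above the bench when unloaded. Moves with the plate.
- plate (a joint): How far the sprung plate is pushed down, m: 0 at rest, 0.014 at its hard stop. Spring: 3.6 N to start moving, then 1.2 N per mm. With both discs and the clipped cover in place but nobody pressing it reads about 0.004.
- clip_left (a joint): How far the clip at the holder's +y is spread outward, m: 0 at rest, about 0.0045 just before the cover's rim slips under it, then back to 0. Near its top is a round nose bar along the holder's x, 5 mm thick, underside 58 mm above the bench, reaching in to 30.5 mm from the axis at rest (61 mm between both noses).
- clip_right (a joint): The same for the like clip at the holder's -y.
- filter_center (a point): Centre (half-way up) of the filter disc: copper-coloured with small dark holes, 50 mm across, 8 mm thick, 70 g, lying flat on the bench at the start.
- seal_center (a point): Centre (half-way up) of the sealing ring: rigid orange ring, 50 mm outside, 26 mm hole, 8 mm thick, 40 g, lying flat on the bench at the start.
- knob_center (a point): Middle of the cover's black round knob, 26 mm across, 26 mm tall, upright on a white round flange, all 80 g, standing on its flange. Flange: 6 mm thick, 70 mm across at its upper edge, tapering to 59 mm at its underside so that it spreads the clips. This point is 19 mm above the cover's underside, 13 mm above the flange's top; z along the knob.
- cover_rim (a point): Centre of the top face of the cover's flange, 6 mm above the cover's underside. The flange meets the clip noses when this point is about 65 mm above the bench; under both noses it is at 58 mm or lower. The push rises to about 13 N, falls suddenly (the clips even pull the cover down), then the spring needs 8 to 12 N.
- by_sample_jar_1: Bystander: clear sample jar with blue lid, 66 mm wide, 116 mm tall; origin at the centre of its underside. To be left where it is.
- by_cup_blue: Bystander: small pale blue cup, 39 mm wide, 48 mm tall; origin at the centre of its underside. To be left where it is.
- by_mortar_prism_1: Bystander: grey mortar prism lying flat, 40 x 160 x 40 mm, long side along its y; origin at the centre of its underside. To be left where it is.
- by_sample_tin_0: Bystander: small aluminium tin with lid, 59 mm wide, 38 mm tall; origin at the centre of its underside. To be left where it is.
- by_marker: Bystander: black marker pen lying down, 131 mm long, 16 mm thick; origin at the centre of its underside. To be left where it is.
- by_square_bottle: Bystander: square white bottle with black cap, 56 mm wide, 115 mm tall; origin at the centre of its underside. To be left where it is.
- by_sample_jar_0: Bystander: clear sample jar with cream lid, 68 mm wide, 104 mm tall; origin at the centre of its underside. To be left where it is.
- oven_handle (a point): Lower end of the oven's fixed green door handle (43 mm wide, 20 mm deep), the part of the furniture that stands out nearest to the work: it hangs from 0.30 m down to this point, 0.15 m above the bench. Keep the arm and the gripper's body clear of it.
Not all that is in view belongs to the job. What is shaped like the part that bears knob_center but pink or red is not meant.

How it is judged:
By the outcome, as a careful person would: the job done as asked, in the order asked, and still so for the second after the job is handed in, while the arm keeps its last pose, push and grip.
It also fails if it takes over 72 s, if anything falls off the work surface, if the arm or the gripper's body presses on something with over 40 N, if the wrist force passes 120 N, or if a joint passes its speed limit or range.

## Robot

A 7-joint arm with a two-finger parallel gripper is mounted at the origin on a cart in front of the work surface, level with it; the furniture and walls round the work are solid. World frame = base frame: x ahead of the robot, y to its left, z up, the work surface at z = 0. Lengths are in m, angles in rad, forces in N, time in s.
With the tool pointing down it reaches from about 0.4 to 0.85 m from the base axis. Payload 10.4 kg.
Tool frame: the origin (TCP) lies on the centre line of the jaws, within the pads' length; the fingertips stand r.finger_overhang ahead of it and the grasp point (between the pads) lies 5 mm behind it (r.finger_overhang is the distance from the TCP to the fingertips, in m); z points along the fingers, y is the line along which they close (so a half turn about z gives the same grasp; the last joint's range is limited). The gripper opens to 87 mm and grips with 3 to 60 N. Pads are 19 mm wide; open, the fingers measure 117 mm over their backs; the gripper's body (75 mm by 190 mm) begins 51 mm behind the grasp point.
Start: joints at [1.253, 0.332, -0.065, 1.46, 0.022, 1.35, -0.088], TCP at [0.182, -0.598, 0.237] pointing down, gripper open.
Joint ranges: [-2.6, 2.6], [-0.5, 2.12], [-1.47, 1.34], [0.16, 2.42], [-1.27, 4.41], [0.06, 2.06], [-2.6, 2.6]. Speed limits (rad/s): [2.22, 2.22, 2.79, 2.79, 3.14, 3.14, 3.14].

## Interface

Orientations are given as a unit quaternion [x, y, z, w].
In Python, from bench import read_state, viewer, r gives the robot as it stands.
- The arm moves only by the tool carry_out, never from a script. Its argument "moves" is a list of rows, each a list of 6 numbers: the shift along the tool's x, y, z in units of 40 mm (1.0 is 40 mm), then the turn, a rotation vector about the tool's x, y, z in units of 8 degrees (1.0 is 8 degrees). A call has 1 to 20 rows; each row shifts and turns the commanded pose from where the row before left it, along the tool's axes as they then stand; what a row does not reach is not made up. A row lasts 1/8 s, in which the tool goes at most 62.5 mm and 10.7 degrees, less where a joint would pass 70% of its speed; a pose out of reach is approached as far as the arm can. A call is refused whole if a number of a shift passes 1 or a number of a turn 1, either way. A call with a gripper value outside its range is refused whole. "fingers" is the finger opening in mm, from 0 to 87, set as the call begins (left out, the last holds). The fingers move at their own pace and stop on an object; "force" is the grip in N (left out, the last holds). Time passes only in rows, so rows that do not move let the fingers close. It gives the time, the measured TCP pose, the force, the opening and the grip force at its end, in the units of the state.
- read_state(): the state, without advancing time (a new reading comes with each control period).
- viewer.camera(name): name is "side" or "top" or "wrist"; returns a dict with "pixels" (384x512x3 uint8, red, green, blue), "range_z" (384x512 float32, m along the optical axis (not along the pixel's ray), 0 where there is no reading), "fx", "fy", "cx", "cy" (pixels), "xyz" and "orientation" of the camera in the world. Camera axes: x right, y down, z forward; pixel columns grow to the right and rows downward; lengths in m; the calibration is good to about 2 mm. A picture is of the moment at which its call begins.
- r.close_job(): hands the job in; it is judged then, once.
The state is a dict: "time": time; "joint_positions": joint angles; "joint_vel": joint speeds; "joint_torque": joint torques, N m; "ee_pos": TCP position; "eef_rot": TCP orientation; "ft_force": force on the tool from outside, world axes, zero at the start; "torque": the same for the moment, N m; "width": finger opening in m; "grip_force": force on a finger pad.
Only numpy, scipy, OpenCV 4.12 (cv2) and the standard library are available. Lean on these libraries where they do the work, as an engineer would, in place of code of your own. Each camera call takes 0.05 s, during which the arm holds its last target. There are 200 camera calls.

## Working session

There is one attempt and no reset: what is moved stays moved. The work goes in short steps, Python scripts to look and compute and a tool call to move; the robot and the scene stay as the last step left them, time stands still between calls to the robot, and variables do not carry over. Pictures are saved under pics/ and viewed, at most 10 in all, crops included, and the job is handed in when it is done.

Besides the shell and the picture viewer there is one more tool, called after "Request:" as a command line: name --pt "numbers of a row" for each row, then --argument value for the rest. carry_out: Moves the arm, as the interface text tells. Its arguments: {"type":"object","properties":{"moves":{"type":"array","items":{"type":"array","items":{"type":"number"}}},"fingers":{"type":"number"},"force":{"type":"number"}},"required":["moves"]}

```bash
mkdir -p pics; ls; cat > h.py <<'E'
import numpy as np, cv2
from scipy.spatial.transform import Rotation as R
from bench import read_state, viewer, r
def cam(n):
    c=viewer.camera(n); c={k:(np.array(v) if not isinstance(v,(int,float)) else v) for k,v in c.items()}
    c['R']=R.from_quat(c['orientation']).as_matrix(); return c
def cloud(c):
    h,w=c['range_z'].shape; u,v=np.meshgrid(np.arange(w),np.arange(h)); z=c['range_z']
    p=np.stack([(u-c['cx'])/c['fx']*z,(v-c['cy'])/c['fy']*z,z],-1)
    return p@c['R'].T+c['xyz']
def ray(c,u,v,h):
    d=c['R']@np.array([(u-c['cx'])/c['fx'],(v-c['cy'])/c['fy'],1]); return c['xyz']+d*(h-c['xyz'][2])/d[2]
def proj(c,p):
    q=c['R'].T@(np.array(p)-c['xyz']); return q[0]/q[2]*c['fx']+c['cx'],q[1]/q[2]*c['fy']+c['cy']
def save(n,img): cv2.imwrite('pics/'+n+'.png',img[...,::-1])
E
python3 - <<'E'
from h import *
s=read_state(); print({k:np.round(v,3) for k,v in s.items()}, r.finger_overhang)
ims=[]
for n in ('side','top','wrist'):
    c=cam(n); print(n,c['xyz'],c['orientation'],c['fx']); ims.append(c['pixels'])
save('a0',cv2.resize(np.hstack(ims[:2]),(800,300),interpolation=cv2.INTER_AREA)); save('top0',ims[1]); save('side0',ims[0])
E
```

```text
pics
{'time': np.float64(0.0), 'joint_positions': array([ 1.253,  0.333, -0.065,  1.461,  0.022,  1.35 , -0.089]), 'joint_vel': array([-0.001,  0.002,  0.   , -0.001, -0.   ,  0.001,  0.001]), 'joint_torque': array([ 0.0000e+00, -6.2326e+01,  2.5000e-02, -3.8989e+01, -6.1000e-02,
        4.0000e-02,  0.0000e+00]), 'ee_pos': array([ 0.181, -0.598,  0.236]), 'eef_rot': array([ 0.989,  0.147, -0.   , -0.001]), 'ft_force': array([-0.043, -0.073, -0.382]), 'torque': array([0.009, 0.048, 0.021]), 'grip_force': np.float64(0.0), 'width': np.float64(0.087)} 0.014
side [0.20395916 0.36106637 1.46139089] [-0.31473656  0.91962735 -0.22149963  0.07851334] 423.4295250810279
top [-0.13380012  0.17782504  1.73447753] [-0.54612753  0.8035344  -0.19920841  0.12803591] 426.8217240785112
wrist [ 0.26267964 -0.57271906  0.38420776] [ 0.79386363 -0.58872645 -0.09141766  0.12175593] 268.9231070229434
```

View pics/top0.png

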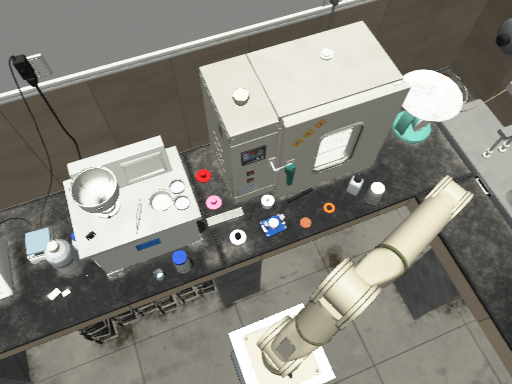

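View pics/side0.png

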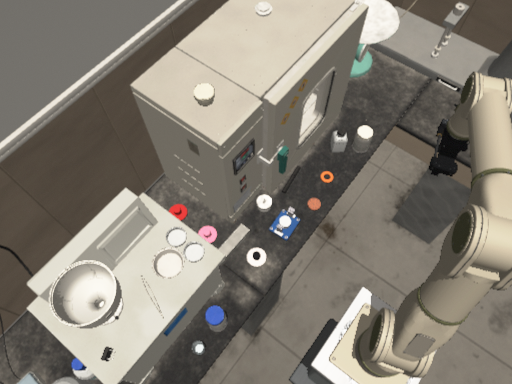

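Top view: filter disc at (306,222), orange ring (329,208), holder (274,225). Candidates for the cover are the white flange with black knob at (238,237), pink (214,202) and red (204,175) decoys, and the tin (268,201). I choose (238,237) by its colours. The oven handle is at about (290,174).

```bash
python3 - <<'E'
from h import *
for n,g in (('top',dict(filter=(306,222,7),seal=(329,208,7),cover=(238,237,9),holder=(274,225,16),handle=(290,174,12))),('side',dict(filter=(314,204,8),seal=(327,177,8),cover=(257,257,11),holder=(285,222,18),handle=(283,160,14)))):
    c=cam(n); P=cloud(c); hsv=cv2.cvtColor(c['pixels'],cv2.COLOR_RGB2HSV)
    for k,(u,v,w) in g.items():
        sl=np.s_[v-w:v+w+1,u-w:u+w+1]; H=hsv[sl].astype(int); p=P[sl]
        if k=='holder': m=(abs(H[...,0]-110)<14)&(H[...,1]>120)&(H[...,2]>60); h=.012
        elif k=='cover': m=(H[...,2]>150)&(H[...,1]<50); h=.006
        elif k=='handle': m=(abs(H[...,0]-80)<15)&(H[...,1]>90); h=.15
        else: m=((H[...,0]<18)|(H[...,0]>174))&(H[...,1]>110)&(H[...,2]>90); h=.008
        vv,uu=np.nonzero(m); cnt=np.stack([uu,vv],1).astype(np.float32)
        rect=cv2.minAreaRect(cnt); uc,vc=rect[0]
        print(n,k,m.sum(),'ray',ray(c,uc+u-w,vc+v-w,h).round(4),'med',np.median(p[m],0).round(4),'min/max',p[m].min(0).round(3),p[m].max(0).round(3))
        if k=='holder':
            W=np.array([ray(c,a+u-w,b+v-w,h) for a,b in cv2.boxPoints(rect)])[:,:2]
            print(' sides',[(np.linalg.norm(W[(i+1)%4]-W[i]).round(3),np.degrees(np.arctan2(*(W[(i+1)%4]-W[i])[::-1])).round(1)) for i in range(4)])
    if n=='side': s=c['pixels'];
    else:
        t=c['pixels']
save('crop',np.hstack([cv2.resize(t[160:260,190:350],None,fx=2.5,fy=2.5,interpolation=2),cv2.resize(s[140:280,190:350],(400,250),interpolation=2)]) if 0 else np.vstack([cv2.resize(t[185:260,220:350],None,fx=5,fy=3.9,interpolation=2)[:290],cv2.resize(s[160:280,220:350],(650,300),interpolation=2)]))
E
```

```text
top filter 102 ray [ 0.461  -0.3157  0.008 ] med [ 0.4598 -0.3139  0.0069] min/max [-0.134 -0.341 -0.005] [0.489 0.178 1.734]
top seal 89 ray [ 0.4864 -0.4417  0.008 ] med [ 0.4886 -0.4407  0.0069] min/max [-0.134 -0.472 -0.008] [0.516 0.178 1.734]
top cover 185 ray [ 0.5068 -0.0139  0.006 ] med [ 0.5031 -0.0115  0.0068] min/max [-0.134 -0.05  -0.008] [0.547 0.178 1.734]
top holder 190 ray [ 0.4986 -0.1756  0.012 ] med [ 0.4797 -0.1763  0.0121] min/max [ 0.459 -0.23  -0.006] [ 0.54  -0.124  0.072]
 sides [(np.float64(0.103), np.float64(-83.1)), (np.float64(0.083), np.float64(-178.4)), (np.float64(0.101), np.float64(96.3)), (np.float64(0.082), np.float64(2.9))]
top handle 138 ray [ 0.6389 -0.3048  0.15  ] med [ 0.5898 -0.2741  0.2714] min/max [-0.134 -0.294  0.16 ] [0.604 0.178 1.734]
side filter 134 ray [ 0.4603 -0.3129  0.008 ] med [ 0.46   -0.3135  0.0051] min/max [ 0.204 -0.344 -0.008] [0.487 0.361 1.461]
side seal 120 ray [ 0.4863 -0.4394  0.008 ] med [ 0.4869 -0.4406  0.0036] min/max [ 0.46  -0.476 -0.011] [ 0.515 -0.413  0.014]
side cover 269 ray [ 0.504 -0.013  0.006] med [ 0.5025 -0.0109  0.0037] min/max [ 0.204 -0.051 -0.008] [0.543 0.361 1.461]
side holder 229 ray [ 0.497  -0.1726  0.012 ] med [ 0.479  -0.1714  0.0093] min/max [ 0.455 -0.226 -0.007] [ 0.542 -0.125  0.018]
 sides [(np.float64(0.101), np.float64(-84.6)), (np.float64(0.081), np.float64(-179.1)), (np.float64(0.1), np.float64(94.3)), (np.float64(0.079), np.float64(1.9))]
side handle 167 ray [ 0.6276 -0.323   0.15  ] med [ 0.5914 -0.2696  0.266 ] min/max [ 0.581 -0.293  0.159] [ 0.604 -0.252  0.303]
```

View pics/crop.png

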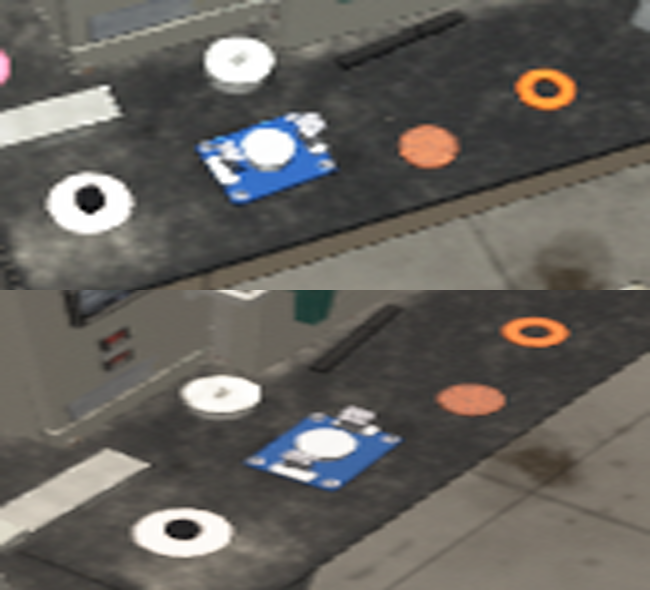

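The crop confirms it: white flange with black knob for the cover, and the copper disc, orange ring and blue holder are all clear. Holder is at about (0.498,-0.174) with yaw about 4°. Filter is at (0.460,-0.314), ring at (0.486,-0.440), cover at (0.504,-0.013). The handle is at about (0.59,-0.272). First I turn the tool so y runs along the holder's x, then go above the filter.

Request:
carry_out --pt "0 0 0 0 0 -0.96" --pt "0 0 0 0 0 -0.96" --pt "0 0 0 0 0 -0.96" --pt "0 0 0 0 0 -0.96" --pt "0 0 0 0 0 -0.96" --pt "0 0 0 0 0 -0.96" --pt "0 0 0 0 0 -0.96" --pt "0 0 0 0 0 -0.96" --pt "0 0 0 0 0 -0.96" --pt "0 0 0 0 0 -0.96" --fingers 75

```text
time: 1.5
ee_pos: [0.1816, -0.598, 0.2364]
eef_rot: [0.682, 0.731, 0.0, -0.0]
ft_force: [-0.0, -0.0, -0.3]
width: 0.0748
grip_force: 0.0
```

Request:
carry_out --pt "0.66 0.74 0.2 0 0 0" --pt "0.66 0.74 0.2 0 0 0" --pt "0.66 0.74 0.2 0 0 0" --pt "0.66 0.74 0.2 0 0 0" --pt "0.66 0.74 0.2 0 0 0" --pt "0.66 0.74 0.2 0 0 0" --pt "0.66 0.74 0.2 0 0 0" --pt "0.66 0.74 0.2 0 0 0" --pt "0.66 0.74 0.2 0 0 0" --pt "0.66 0.74 0.2 0 0 0" --pt "0 0 0 0 0 0" --pt "0 0 0 0 0 0"

```text
time: 3.0
ee_pos: [0.4596, -0.3161, 0.1565]
eef_rot: [0.684, 0.729, -0.0, -0.0]
ft_force: [-0.4, -0.9, 1.2]
width: 0.075
grip_force: 0.0
```

```bash
cat >> h.py <<'E'
def need(p,yaw=None):
    s=read_state(); M=R.from_quat(s['eef_rot']).as_matrix()
    print('tcp',s['ee_pos'].round(4),'yaw',np.degrees(np.arctan2(M[1,0],M[0,0])).round(2),'tilt',M[:,2].round(4),'F',np.round(s['ft_force'],1),'w',round(float(s['width']),4))
    print('units to go',(M.T@(np.array(p)-s['ee_pos'])/.04).round(3))
def circ(c,f,h,amin=200):
    """largest blob of mask f(hsv): ellipse centre on plane z=h and diameters"""
    m=f(cv2.cvtColor(c['pixels'],cv2.COLOR_RGB2HSV).astype(int)).astype(np.uint8)
    cs,_=cv2.findContours(m,cv2.RETR_EXTERNAL,cv2.CHAIN_APPROX_NONE); out=[]
    for q in cs:
        if cv2.contourArea(q)<amin: continue
        W=np.array([ray(c,a,b,h)[:2] for a,b in q[:,0]],np.float32)
        (x,y),ax,_=cv2.fitEllipse(W*1000); out.append((round(x/1000,4),round(y/1000,4),np.round(ax,1),q[:,0].mean(0).round()))
    return out
orange=lambda H:((H[...,0]<20)|(H[...,0]>174))&(H[...,1]>110)&(H[...,2]>80)
E
python3 - <<'E'
from h import *
need([.46,-.314,.016]); c=cam('wrist'); print(c['xyz'].round(3),c['R'][:,2].round(3)); save('w1',c['pixels'])
print(circ(c,orange,.008)); P=cloud(c)
hs=cv2.cvtColor(c['pixels'],cv2.COLOR_RGB2HSV).astype(int)
E
```

```text
tcp [ 0.4596 -0.3161  0.1565] yaw 93.68 tilt [-4.e-04 -3.e-04 -1.e+00] F [-0.4 -0.9  1.2] w 0.075
units to go [0.052 0.014 3.513]
[ 0.455 -0.232  0.305] [ 0.02  -0.301 -0.953]
[(0.4624, -0.3139, array([49.1, 49.8]), array([261., 184.]))]
```

View pics/w1.png

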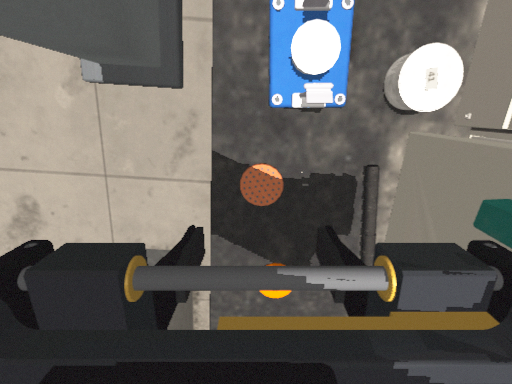

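The wrist view shows the copper disc at (261,184), measured 49.5 mm across at (0.4624,-0.3139). The holder plate is at (316,47), upright in the image, and the marker is at (372,200).

```bash
python3 - <<'E'
from h import *
c=cam('wrist'); hs=cv2.cvtColor(c['pixels'],cv2.COLOR_RGB2HSV).astype(int)
print('marker',ray(c,366,200,.008).round(3),ray(c,364,250,.008).round(3))
def plate(H):
    m=(H[...,2]>170)&(H[...,1]<50); m[:, :285]=0; m[:,345:]=0; m[76:]=0; m[:17]=0; return m
print('plate',circ(c,plate,.04))
m=((abs(hs[...,0]-110)<14)&(hs[...,1]>120)&(hs[...,2]>60)).astype(np.uint8)
q=max(cv2.findContours(m,0,1)[0],key=cv2.contourArea)[:,0]
W=np.array([ray(c,a,b,.012)[:2] for a,b in q])
rect=cv2.minAreaRect((W*1000).astype(np.float32)); print('blue',rect)
# side edges -> yaw
mm=[(ray(c,np.nonzero(m[v])[0].min(),v,.012)[:2],ray(c,np.nonzero(m[v])[0].max(),v,.012)[:2]) for v in range(14,95,4)]
for i in (0,1):
    vx,vy,x0,y0=cv2.fitLine(np.float32([a[i] for a in mm]),cv2.DIST_HUBER,0,.001,.001).ravel(); print(np.degrees(np.arctan2(vy,vx))%180,x0+(-.174-y0)*vx/vy)
E
```

```text
marker [ 0.585 -0.325  0.008] [ 0.595 -0.39   0.008]
plate [(0.5011, -0.1767, array([42.9, 43.2]), array([315.,  46.]))]
blue ((500.65789794921875, -179.32554626464844), (79.43869018554688, 93.89955139160156), 3.7763357162475586)
93.31631 0.46144947
93.6691 0.5396289
```

Request:
carry_out --pt "0.05 0.07 0 0 0 0" --pt "0 0 0.7 0 0 0" --pt "0 0 0.7 0 0 0" --pt "0 0 0.7 0 0 0" --pt "0 0 0.7 0 0 0" --pt "0 0 0.35 0 0 0" --pt "0 0 0.2 0 0 0" --pt "0 0 0.1 0 0 0" --pt "0 0 0 0 0 0" --pt "0 0 0 0 0 0"

```text
time: 4.35
ee_pos: [0.463, -0.3137, 0.0192]
eef_rot: [0.684, 0.729, 0.0, 0.001]
ft_force: [0.5, 0.0, -0.1]
width: 0.0751
grip_force: 0.0
```

Request:
carry_out --pt "0 0 0.08 0 0 0" --pt "0 0 0 0 0 0" --pt "0 0 0 0 0 0"

```text
time: 4.72
ee_pos: [0.4627, -0.3133, 0.0154]
eef_rot: [0.684, 0.73, 0.0, 0.0]
ft_force: [0.1, -0.3, -0.2]
width: 0.075
grip_force: 0.0
```

Request:
carry_out --pt "0 0 0 0 0 0" --pt "0 0 0 0 0 0" --pt "0 0 0 0 0 0" --pt "0 0 0 0 0 0" --pt "0 0 0 0 0 0" --pt "0 0 0 0 0 0" --fingers 40 --force 15

```text
time: 5.48
ee_pos: [0.4626, -0.3134, 0.0154]
eef_rot: [0.684, 0.73, -0.0, 0.0]
ft_force: [0.1, 0.5, 1.0]
width: 0.0482
grip_force: 15.0
```

Request:
carry_out --pt "0 0 -0.5 0 0 0" --pt "0 0 -0.7 0 0 0" --pt "0 0 -0.7 0 0 0" --pt "0 0 -0.7 0 0 0" --pt "0 0 0 0 0 0" --pt "0 0 0 0 0 0"

```text
time: 6.22
ee_pos: [0.4624, -0.3133, 0.1194]
eef_rot: [0.684, 0.73, -0.0, 0.0]
ft_force: [-0.5, 1.2, -1.1]
width: 0.0482
grip_force: 15.0
```

```bash
python3 - <<'E'
from h import *
need([.501,-.1765,.0585]); c=cam('wrist'); save('w2',c['pixels']); print(circ(c,orange,.10))
E
```

```text
tcp [ 0.4624 -0.3133  0.1194] yaw 93.69 tilt [-1.e-04 -2.e-04 -1.e+00] F [-0.5  1.2 -1.1] w 0.0482
units to go [3.351 1.182 1.523]
[(0.478, -0.3669, array([26.7, 34.5]), array([274., 304.])), (0.464, -0.3157, array([45.6, 55. ]), array([260., 241.]))]
```

View pics/w2.png

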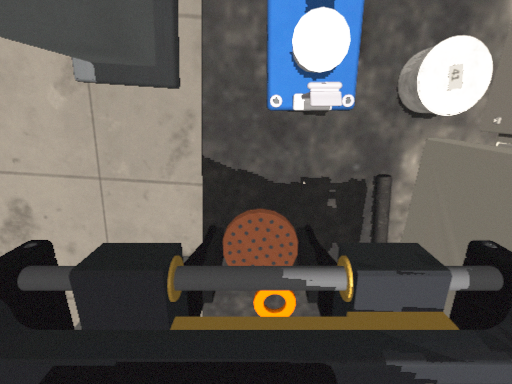

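The disc is in the jaws at (260,241). I'll measure its centre in hand at the disc-top height, using the unoccluded arc.

```bash
cat >> h.py <<'E'
def held(c,f,h,vmax,box=(200,320)):
    m=f(cv2.cvtColor(c['pixels'],cv2.COLOR_RGB2HSV).astype(int)); m[vmax:]=0; m[:,:box[0]]=0; m[:,box[1]:]=0
    q=max(cv2.findContours(m.astype(np.uint8),0,1)[0],key=cv2.contourArea)[:,0]; q=q[q[:,1]<vmax-4]
    W=np.array([ray(c,a,b,h)[:2] for a,b in q])
    A=np.c_[2*W,np.ones(len(W))]; s=np.linalg.lstsq(A,(W**2).sum(1),rcond=None)[0]
    return s[:2].round(4),'D',(2*np.sqrt(s[2]+s[0]**2+s[1]**2)).round(4)
E
python3 - <<'E'
from h import *
c=cam('wrist'); P=cloud(c)
print(held(c,orange,.112,262)); print('depth z rows',[P[v,255:266,2].mean().round(4) for v in (215,225,235,245,255)])
print('cols',[P[235:245,u,2].mean().round(4) for u in (232,245,260,275,290)])
E
```

```text
(array([ 0.4635, -0.3116]), 'D', np.float64(0.0483))
depth z rows [np.float64(0.1118), np.float64(0.1119), np.float64(0.1115), np.float64(0.1116), np.float64(0.1118)]
cols [np.float64(0.1117), np.float64(0.1113), np.float64(0.1117), np.float64(0.1114), np.float64(0.1116)]
```

Request:
carry_out --pt "0.4 0 0 0 0 0" --pt "0.6 0 0 0 0 0" --pt "0.6 0 0 0 0 0" --pt "0.6 0 0 0 0 0" --pt "0.5 0 0 0 0 0" --pt "0.2 0.3 0 0 0 0" --pt "0 0 0 0 0 0" --pt "0 0 0 0 0 0"

```text
time: 7.32
ee_pos: [0.4672, -0.1976, 0.1192]
eef_rot: [0.684, 0.729, -0.0, -0.0]
ft_force: [-0.3, -0.3, -0.9]
width: 0.0484
grip_force: 15.0
```

```bash
python3 - <<'E'
from h import *
c=cam('wrist'); P=cloud(c)
u,v=map(int,proj(c,[.501,-.1765,.04])); print(u,v)
def plate(H):
    m=(H[...,2]>150)&(H[...,1]<60)&(abs(P[...,2]-.04)<.006); return m
print('plate',circ(c,plate,.04)); need([.5003,-.178,.0585])
M=(abs(P[...,2]-.069)<.006)&(abs(P[...,0]-.5)<.05)&(abs(P[...,1]+.176)<.07)
for s in (-1,1):
    k=M&((P[...,1]+.176)*s>0); 
    if k.any(): print('clip',s,k.sum(),P[k].mean(0).round(4),P[k].min(0).round(4),P[k].max(0).round(4))
E
```

```text
298 187
plate [(0.6076, -0.1934, array([56.7, 58. ]), array([413., 211.])), (0.5007, -0.1765, array([41.7, 42.5]), array([298., 187.])), (0.6026, -0.0503, array([45.1, 51.9]), array([452.,  32.]))]
tcp [ 0.467  -0.1976  0.1192] yaw 93.63 tilt [-3.e-04 -0.e+00 -1.e+00] F [-0.1 -0.3 -1.2] w 0.0482
units to go [0.437 0.862 1.517]
clip -1 1 [ 0.4985 -0.2077  0.0635] [ 0.4985 -0.2077  0.0635] [ 0.4985 -0.2077  0.0635]
clip 1 469 [ 0.4977 -0.1362  0.068 ] [ 0.4867 -0.1457  0.063 ] [ 0.5096 -0.1295  0.0724]
```

Request:
carry_out --pt "0.22 0.42 0 0 0 0" --pt "0.22 0.42 0 0 0 0" --pt "0 0 0 0 0 0" --pt "0 0 0.5 0 0 0" --pt "0 0 0.5 0 0 0" --pt "0 0 0.35 0 0 0" --pt "0 0 0.1 0 0 0" --pt "0 0 0 0 0 0" --pt "0 0 0 0 0 0"

```text
time: 8.5
ee_pos: [0.5, -0.1773, 0.062]
eef_rot: [0.684, 0.73, 0.0, 0.001]
ft_force: [0.8, 0.2, -0.1]
width: 0.0487
grip_force: 15.0
```

```bash
python3 - <<'E'
from h import *
need([.4995,-.178,.0554])
E
```

```text
tcp [ 0.5    -0.1773  0.062 ] yaw 93.69 tilt [ 1.e-03 -5.e-04 -1.e+00] F [ 0.8  0.2 -0.1] w 0.0487
units to go [-0.017 -0.013  0.165]
```

Go down gently to touch, then release.

Request:
carry_out --pt "-0.015 -0.015 0.08 0 0 0" --pt "0 0 0.05 0 0 0" --pt "0 0 0.035 0 0 0" --pt "0 0 0 0 0 0" --pt "0 0 0 0 0 0"

```text
time: 9.12
ee_pos: [0.499, -0.1778, 0.0549]
eef_rot: [0.684, 0.73, -0.0, 0.0]
ft_force: [-2.2, -0.8, 3.2]
width: 0.0485
grip_force: 15.0
```

Request:
carry_out --pt "0 0 0 0 0 0" --pt "0 0 0 0 0 0" --pt "0 0 0 0 0 0" --pt "0 0 0 0 0 0" --fingers 66

```text
time: 9.62
ee_pos: [0.499, -0.1777, 0.0547]
eef_rot: [0.684, 0.73, 0.0, 0.0]
ft_force: [0.0, 0.5, -0.2]
width: 0.0658
grip_force: 0.0
```

Request:
carry_out --pt "0 0 -0.3 0 0 0" --pt "0 0 -0.6 0 0 0" --pt "0 0 -0.6 0 0 0" --pt "0 0 -0.4 0 0 0" --pt "0 0 0 0 0 0" --pt "0 0 0 0 0 0"

```text
time: 10.38
ee_pos: [0.4986, -0.1777, 0.13]
eef_rot: [0.684, 0.73, -0.0, -0.0]
ft_force: [-1.2, -0.3, -0.4]
width: 0.0657
grip_force: 0.0
```

```bash
python3 - <<'E'
from h import *
c=cam('wrist'); P=cloud(c); save('w3',c['pixels'])
print('disc',held(c,orange,.048,262,(150,360))); print(circ(c,orange,.048)); need([.4864,-.4405,.1])
c=cam('top'); print(circ(c,orange,.048,40))
E
```

```text
disc (array([ 0.5004, -0.1781]), 'D', np.float64(0.0485))
[(0.5004, -0.1781, array([47.4, 49.7]), array([260., 206.]))]
tcp [ 0.4985 -0.1776  0.1299] yaw 93.69 tilt [-1.3e-03  5.0e-04 -1.0e+00] F [ 0.1 -0.7 -0.5] w 0.0663
units to go [-6.539 -0.724  0.744]
[(0.4731, -0.4278, array([48.9, 49.6]), array([329., 207.])), (0.825, 0.0318, array([68.3, 69.6]), array([203., 175.]))]
```

View pics/w3.png

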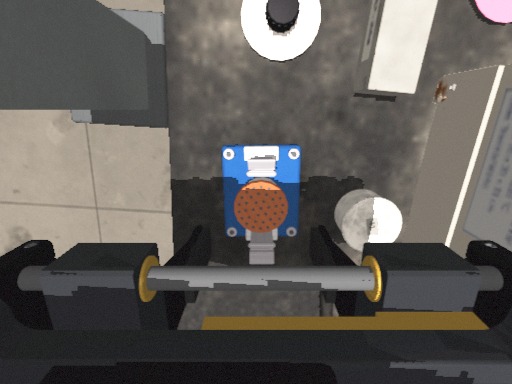

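The disc lies flat and centred on the plate at about (261,206). I back off from the handle in x and go to the ring.

Request:
carry_out --pt "0 -0.75 0 0 0 0" --pt "0 -0.75 0 0 0 0" --pt "-0.7 0 0 0 0 0" --pt "-0.9 0 0 0 0 0" --pt "-0.9 0 0 0 0 0" --pt "-0.9 0 0 0 0 0" --pt "-0.9 0 0 0 0 0" --pt "-0.9 0 0 0 0 0" --pt "-0.8 0.3 0 0 0 0" --pt "-0.5 0.47 0 0 0 0" --pt "0 0 0 0 0 0" --pt "0 0 0 0 0 0"

```text
time: 11.98
ee_pos: [0.4863, -0.4383, 0.1299]
eef_rot: [0.684, 0.73, 0.0, -0.001]
ft_force: [0.3, 0.4, -0.4]
width: 0.0662
grip_force: 0.0
```

```bash
python3 - <<'E'
from h import *
c=cam('wrist'); print(circ(c,orange,.008)); save('w4',c['pixels']); need([.4864,-.4405,.0154])
E
```

```text
[(0.4891, -0.4421, array([49.3, 50.5]), array([261., 197.]))]
tcp [ 0.4862 -0.4383  0.1303] yaw 93.72 tilt [-8.e-04  7.e-04 -1.e+00] F [-0.1 -0.4  0.8] w 0.0658
units to go [-0.057  0.003  2.872]
```

Request:
carry_out --pt "-0.1 0.06 0 0 0 0" --pt "0 0 0.7 0 0 0" --pt "0 0 0.8 0 0 0" --pt "0 0 0.7 0 0 0" --pt "0 0 0.4 0 0 0" --pt "0 0 0.27 0 0 0" --pt "0 0 0 0 0 0" --pt "0 0 0 0 0 0"

```text
time: 13.02
ee_pos: [0.4897, -0.4433, 0.017]
eef_rot: [0.684, 0.729, -0.0, 0.001]
ft_force: [-0.6, 0.2, -0.5]
width: 0.0659
grip_force: 0.0
```

Request:
carry_out --pt "0 0 0 0 0 0" --pt "0 0 0 0 0 0" --pt "0 0 0 0 0 0"

```text
time: 13.4
ee_pos: [0.4893, -0.443, 0.0161]
eef_rot: [0.684, 0.73, -0.0, 0.0]
ft_force: [1.1, 0.7, -0.2]
width: 0.0659
grip_force: 0.0
```

Request:
carry_out --pt "0.02 0 0 0 0 0" --pt "0 0 0 0 0 0" --pt "0 0 0 0 0 0" --pt "0 0 0 0 0 0" --pt "0 0 0 0 0 0" --fingers 40 --force 15

```text
time: 14.02
ee_pos: [0.4892, -0.4421, 0.0159]
eef_rot: [0.684, 0.73, 0.0, -0.0]
ft_force: [-0.6, 0.1, 0.5]
width: 0.0484
grip_force: 15.0
```

Request:
carry_out --pt "0 0 -0.5 0 0 0" --pt "0 0 -0.8 0 0 0" --pt "0 0 -0.8 0 0 0" --pt "0 0 -0.6 0 0 0" --pt "0 0 0 0 0 0" --pt "0 0 0 0 0 0"

```text
time: 14.78
ee_pos: [0.4889, -0.442, 0.1238]
eef_rot: [0.684, 0.73, -0.0, -0.0]
ft_force: [-0.5, -0.7, -0.9]
width: 0.0486
grip_force: 15.0
```

```bash
python3 - <<'E'
from h import *
c=cam('wrist'); z=read_state()['ee_pos'][2]; print(held(c,orange,z-.0161+.008,262)); P=cloud(c)
need([.5,-.177,z]); m=orange(cv2.cvtColor(c['pixels'],cv2.COLOR_RGB2HSV).astype(int)); m[262:]=0; k=m&(abs(P[...,2]-z+.008)<.01); print(k.sum(),P[k][:,2].mean(),P[k][:,2].std(), z)
E
```

```text
(array([ 0.4902, -0.4411]), 'D', np.float64(0.0491))
tcp [ 0.4888 -0.4419  0.1232] yaw 93.69 tilt [-9.e-04  7.e-04 -1.e+00] F [-0.1  0.3 -0.8] w 0.0485
units to go [6.59e+00 7.06e-01 4.00e-03]
2420 0.11537130786292843 0.0014766474360248733 0.1232072050090222
```

Request:
carry_out --pt "0 -0.6 0 0 0 0" --pt "0.5 -0.6 0 0 0 0" --pt "0.9 0 0 0 0 0" --pt "0.9 0 0 0 0 0" --pt "0.9 0 0 0 0 0" --pt "0.9 0 0 0 0 0" --pt "0.9 0 0 0 0 0" --pt "0.9 0 0 0 0 0" --pt "0.57 0.4 0 0 0 0" --pt "0.1 0.7 0 0 0 0" --pt "0 0.6 0 0 0 0" --pt "0 0.185 0 0 0 0" --pt "0 0 0 0 0 0" --pt "0 0 0 0 0 0" --pt "0 0 0 0 0 0"

```text
time: 16.7
ee_pos: [0.499, -0.1785, 0.124]
eef_rot: [0.684, 0.729, -0.0, 0.0]
ft_force: [0.3, 0.2, 0.1]
width: 0.0487
grip_force: 15.0
```

```bash
python3 - <<'E'
from h import *
need([.4993,-.178,.064])
E
```

```text
tcp [ 0.499  -0.1785  0.124 ] yaw 93.65 tilt [-3.e-04 -5.e-04 -1.e+00] F [0.3 0.2 0.1] w 0.0487
units to go [0.012 0.009 1.499]
```

Request:
carry_out --pt "0.01 0.01 0.5 0 0 0" --pt "0 0 0.5 0 0 0" --pt "0 0 0.3 0 0 0" --pt "0 0 0.1 0 0 0" --pt "0 0 0.07 0 0 0" --pt "0 0 0 0 0 0" --pt "0 0 0 0 0 0" --pt "0 0 0 0 0 0" --pt "0 0 0 0 0 0"

```text
time: 17.82
ee_pos: [0.5001, -0.1777, 0.0653]
eef_rot: [0.684, 0.73, 0.0, 0.0]
ft_force: [0.2, -0.2, -1.6]
width: 0.0489
grip_force: 15.0
```

Request:
carry_out --pt "0 -0.01 0.03 0 0 0" --pt "0 0 0.02 0 0 0" --pt "0 0 0 0 0 0" --pt "0 0 0 0 0 0"

```text
time: 18.32
ee_pos: [0.4996, -0.1778, 0.0633]
eef_rot: [0.684, 0.73, -0.0, 0.0]
ft_force: [-1.2, -0.3, 2.5]
width: 0.0486
grip_force: 15.0
```

Request:
carry_out --pt "0 0 0 0 0 0" --pt "0 0 0 0 0 0" --pt "0 0 0 0 0 0" --pt "0 0 0 0 0 0" --fingers 66

```text
time: 18.82
ee_pos: [0.4996, -0.1777, 0.0631]
eef_rot: [0.684, 0.73, 0.0, 0.0]
ft_force: [0.5, -0.6, -0.0]
width: 0.0655
grip_force: 0.0
```

Request:
carry_out --pt "0 0 -0.3 0 0 0" --pt "0 0 -0.6 0 0 0" --pt "0 0 -0.6 0 0 0" --pt "0 0 -0.2 0 0 0" --pt "0 0 0 0 0 0" --pt "0 0 0 0 0 0"

```text
time: 19.58
ee_pos: [0.4991, -0.1777, 0.1303]
eef_rot: [0.684, 0.729, -0.0, -0.001]
ft_force: [-0.5, 0.5, -0.5]
width: 0.0659
grip_force: 0.0
```

```bash
python3 - <<'E'
from h import *
c=cam('wrist'); P=cloud(c); save('w5',c['pixels'])
print('ring',held(c,lambda H:orange(H)&(P[...,2]>.052),.056,262,(150,360)))
m=orange(cv2.cvtColor(c['pixels'],cv2.COLOR_RGB2HSV).astype(int)); k=m&(P[...,2]>.052); print(k.sum(),P[k].mean(0),P[k][:,2].std())
# cover flange/knob in view
h=cv2.cvtColor(c['pixels'],cv2.COLOR_RGB2HSV).astype(int)
w=(h[...,2]>130)&(h[...,1]<60)&(abs(P[...,2]-.006)<.006)&(abs(P[...,0]-.504)<.05)&(abs(P[...,1]+.013)<.05)
print('flange',circ(c,lambda H:w,.006,300)); need([.504,-.013,.13])
E
```

```text
ring (array([ 0.5009, -0.1782]), 'D', np.float64(0.0484))
2253 [ 0.50637845 -0.16993371  0.10479781] 0.07303444579278183
flange [(0.4978, -0.0233, array([49.7, 92.6]), array([264.,  27.]))]
tcp [ 0.4991 -0.1776  0.1303] yaw 93.69 tilt [-1.3e-03  5.0e-04 -1.0e+00] F [ 0.4  0.9 -0. ] w 0.0658
units to go [4.098 0.387 0.009]
```

View pics/w5.png

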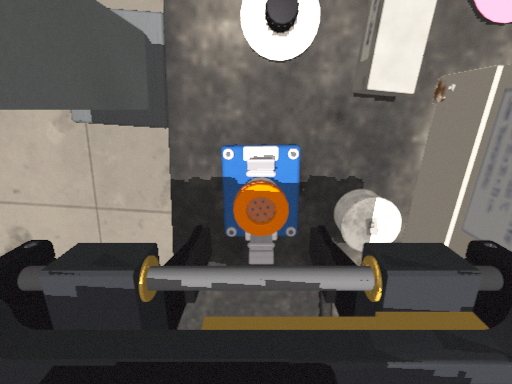

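The ring sits centred on the disc at (261,209). The cover is at (281,15), with the mortar to its right. Next, over to the cover.

Request:
carry_out --pt "0.5 0 0 0 0 0" --pt "0.9 0.2 0 0 0 0" --pt "0.9 0.19 0 0 0 0" --pt "0.9 0 0 0 0 0" --pt "0.6 0 0 0 0 0" --pt "0.3 0 0 0 0 0" --pt "0 0 0 0 0 0" --pt "0 0 0 0 0 0" --pt "0 0 0 0 0 0" --fingers 50

```text
time: 20.75
ee_pos: [0.5047, -0.0141, 0.131]
eef_rot: [0.685, 0.729, -0.0, 0.0]
ft_force: [-0.2, 0.6, 0.3]
width: 0.0498
grip_force: 0.0
```

```bash
python3 - <<'E'
from h import *
c=cam('wrist'); P=cloud(c); save('w6',c['pixels']); h=cv2.cvtColor(c['pixels'],cv2.COLOR_RGB2HSV).astype(int)
near=(abs(P[...,0]-.504)<.05)&(abs(P[...,1]+.013)<.05)
print('flange',circ(c,lambda H:near&(P[...,2]>-.006)&(P[...,2]<.045)&((H[...,2]>130)&(H[...,1]<60)),.006,300))
k=near&(P[...,2]>.026)&(P[...,2]<.04); print('knob',k.sum(),circ(c,lambda H:k,.032,100), P[k].mean(0).round(4))
m=(abs(P[...,2]-.04)<.006)&(P[...,0]>.53)&(P[...,0]<.64); print('mortar xmin by y',[(y,P[m&(abs(P[...,1]-y)<.01)][:,0].min().round(3)) for y in (-.03,-.01,.01,.03,.05) if (m&(abs(P[...,1]-y)<.01)).any()])
need([.504,-.013,.0235])
E
```

```text
flange [(0.4994, -0.0052, array([ 65.4, 105.4]), array([248., 178.]))]
knob 558 [(0.507, -0.0134, array([25.3, 26.2]), array([261., 199.]))] [ 0.507  -0.0133  0.0318]
mortar xmin by y [(-0.03, np.float64(0.582)), (-0.01, np.float64(0.582)), (0.01, np.float64(0.583)), (0.03, np.float64(0.584)), (0.05, np.float64(0.584))]
tcp [ 0.5046 -0.0139  0.1311] yaw 93.61 tilt [-1.e-04 -2.e-04 -1.e+00] F [ 0.2  1.3 -0.8] w 0.0504
units to go [ 0.024 -0.014  2.689]
```

View pics/w6.png

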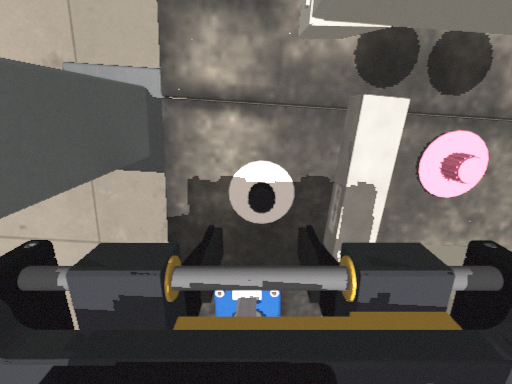

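The wrist view shows the knob at (261,199) with diameter 26 at (0.507,-0.0134), clear of the mortar. The appliance edge is at the top of the image, so I check its clearance before descending.

```bash
python3 - <<'E'
from h import *
c=cam('wrist'); P=cloud(c); m=(P[...,2]>.06)&(c['range_z']>.1)&(np.arange(384)[:,None]<200)&(P[...,0]>.3)
print(m.sum()); q=P[m]; 
for x in (.35,.45,.55,.6,.7): 
    k=q[abs(q[:,0]-x)<.03]; print(x,len(k), k.min(0).round(3) if len(k) else '', k.max(0).round(3) if len(k) else '')
c=cam('top'); P=cloud(c); m=(P[...,2]>.06)&(P[...,2]<.5)&(P[...,1]>.02)&(P[...,1]<.3)&(P[...,0]>.35)&(P[...,0]<.65); print(P[m].min(0),P[m].max(0))
E
```

```text
4578
0.35 0  
0.45 0  
0.55 1419 [0.534 0.135 0.06 ] [0.58  0.144 0.098]
0.6 2398 [0.57  0.135 0.06 ] [0.63  0.137 0.108]
0.7 19 [0.67  0.136 0.061] [0.676 0.136 0.066]
[0.41373484 0.02004816 0.06013536] [0.64993103 0.29997609 0.49944379]
```

Request:
carry_out --pt "0.01 0.04 0 0 0 0" --pt "0 0 0.6 0 0 0" --pt "0 0 0.8 0 0 0" --pt "0 0 0.7 0 0 0" --pt "0 0 0.4 0 0 0" --pt "0 0 0.19 0 0 0" --pt "0 0 0 0 0 0" --pt "0 0 0 0 0 0" --pt "0 0 0 0 0 0"

```text
time: 22.02
ee_pos: [0.5067, -0.0126, 0.0242]
eef_rot: [0.684, 0.729, 0.0, 0.001]
ft_force: [-0.5, -0.1, 0.4]
width: 0.0504
grip_force: 0.0
```

Request:
carry_out --pt "0 0 0 0 0 0" --pt "0 0 0 0 0 0" --pt "0 0 0 0 0 0" --pt "0 0 0 0 0 0" --pt "0 0 0 0 0 0" --fingers 15 --force 40

```text
time: 22.65
ee_pos: [0.5062, -0.0126, 0.0236]
eef_rot: [0.684, 0.729, -0.0, 0.0]
ft_force: [0.1, -0.6, 1.1]
width: 0.0247
grip_force: 40.0
```

Request:
carry_out --pt "0 0 -0.4 0 0 0" --pt "0 0 -0.8 0 0 0" --pt "0 0 -0.8 0 0 0" --pt "0 0 -0.6 0 0 0" --pt "0 0 0 0 0 0" --pt "0 0 0 0 0 0"

```text
time: 23.4
ee_pos: [0.5059, -0.0126, 0.1273]
eef_rot: [0.684, 0.73, -0.0, -0.0]
ft_force: [0.3, -0.2, -1.5]
width: 0.0253
grip_force: 40.0
```

```bash
python3 - <<'E'
from h import *
c=cam('wrist'); P=cloud(c); s=read_state(); z=s['ee_pos'][2]; save('w7',c['pixels'])
white=lambda H:(H[...,2]>60)&(H[...,1]<60)&(abs(P[...,2]-z+.0175)<.006)
print('flange',held(c,white,z-.0175,258,(150,380))); need([.5,-.177,z])
k=white(cv2.cvtColor(c['pixels'],cv2.COLOR_RGB2HSV).astype(int)); k[258:]=0; q=P[k]; print(len(q),q.mean(0).round(4), (np.linalg.lstsq(np.c_[q[:,:2],np.ones(len(q))],q[:,2],rcond=None)[0]).round(3))
E
```

```text
flange (array([ 0.5065, -0.0083]), 'D', np.float64(0.0531))
tcp [ 0.5057 -0.0126  0.1269] yaw 93.69 tilt [-0.0011 -0.     -1.    ] F [-0.2 -0.2 -1.1] w 0.0252
units to go [-4.092 -0.406  0.   ]
3201 [0.5095 0.007  0.1098] [-0.003 -0.029  0.112]
```

Request:
carry_out --pt "-0.5 0 0 0 0 0" --pt "-0.8 -0.2 0 0 0 0" --pt "-0.8 -0.21 0 0 0 0" --pt "-0.8 0 0 0 0 0" --pt "-0.7 0 0 0 0 0" --pt "-0.4 0 0 0 0 0" --pt "-0.09 0 0 0 0 0" --pt "0 0 0 0 0 0" --pt "0 0 0 0 0 0" --pt "0 0 0 0 0 0" --force 50

```text
time: 24.7
ee_pos: [0.5005, -0.1761, 0.1276]
eef_rot: [0.684, 0.73, 0.0, 0.0]
ft_force: [0.6, -0.6, -1.1]
width: 0.0249
grip_force: 50.0
```

```bash
python3 - <<'E'
from h import *
need([.4997,-.177,.0835]); c=cam('wrist'); s=cam('side'); u,v=map(int,proj(s,[.5,-.177,.08])); print(u,v)
save('w8',np.hstack([cv2.resize(c['pixels'],(400,300)),cv2.resize(s['pixels'][v-30:v+30,u-40:u+40],(400,300),interpolation=2)]))
E
```

```text
tcp [ 0.5005 -0.1761  0.1276] yaw 93.76 tilt [ 1.e-04 -0.e+00 -1.e+00] F [ 0.6 -0.6 -1.1] w 0.0249
units to go [-0.021 -0.021  1.103]
285 215
```

View pics/w8.png

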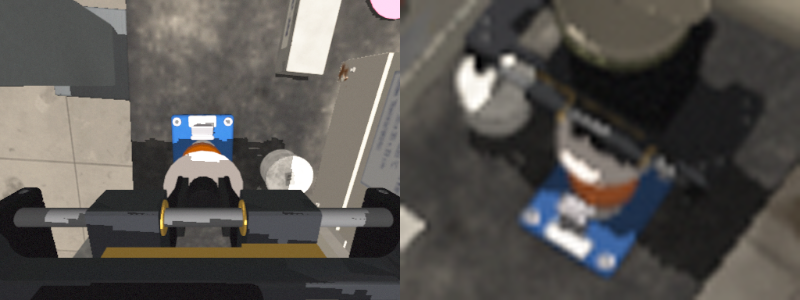

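The cover hangs level over the stack (flange at about (203,175) in the left half). Next I lower it onto the clips.

Request:
carry_out --pt "-0.02 -0.02 0.4 0 0 0" --pt "0 0 0.4 0 0 0" --pt "0 0 0.2 0 0 0" --pt "0 0 0.08 0 0 0" --pt "0 0 0 0 0 0" --pt "0 0 0 0 0 0" --pt "0 0 0 0 0 0" --pt "0 0 0 0 0 0"

```text
time: 25.8
ee_pos: [0.4998, -0.1776, 0.0845]
eef_rot: [0.684, 0.73, 0.0, 0.0]
ft_force: [1.6, 3.0, 0.7]
width: 0.0245
grip_force: 50.0
```

Request:
carry_out --pt "0 0 0.05 0 0 0" --pt "0 0 0.05 0 0 0" --pt "0 0 0 0 0 0" --pt "0 0 0 0 0 0"

```text
time: 26.3
ee_pos: [0.5002, -0.1779, 0.081]
eef_rot: [0.684, 0.73, 0.0, 0.001]
ft_force: [0.3, 3.1, 5.6]
width: 0.0246
grip_force: 50.0
```

Request:
carry_out --pt "0.03 0 0.04 0 0 0" --pt "0 0 0.04 0 0 0" --pt "0 0 0 0 0 0" --pt "0 0 0 0 0 0"

```text
time: 26.8
ee_pos: [0.4995, -0.177, 0.0766]
eef_rot: [0.684, 0.729, 0.0, 0.0]
ft_force: [4.9, -0.8, -6.9]
width: 0.0247
grip_force: 50.0
```

Request:
carry_out --pt "0 0 0.04 0 0 0" --pt "0 0 0.04 0 0 0" --pt "0 0 0 0 0 0" --pt "0 0 0 0 0 0"

```text
time: 27.3
ee_pos: [0.4996, -0.1766, 0.0746]
eef_rot: [0.684, 0.73, -0.0, 0.0]
ft_force: [-0.6, 0.6, 7.6]
width: 0.0243
grip_force: 50.0
```

It has snapped: the force went negative, then came up on the spring. I keep pressing.

Request:
carry_out --pt "0 0 0.04 0 0 0" --pt "0 0 0.04 0 0 0" --pt "0 0 0 0 0 0" --pt "0 0 0 0 0 0" --pt "0 0 0 0 0 0" --pt "0 0 0 0 0 0"

```text
time: 28.05
ee_pos: [0.4997, -0.1766, 0.0717]
eef_rot: [0.684, 0.729, -0.0, 0.0]
ft_force: [-1.9, 0.8, 10.3]
width: 0.025
grip_force: 50.0
```

```bash
python3 - <<'E'
from h import *
need([.4997,-.177,.0705]); s=cam('side'); c=cam('wrist'); P=cloud(c); z=read_state()['ee_pos'][2]
h=cv2.cvtColor(c['pixels'],cv2.COLOR_RGB2HSV); k=(h[...,2]>60)&(h[...,1]<60)&(abs(P[...,2]-.054)<.006)&(np.hypot(P[...,0]-.5,P[...,1]+.177)<.034)&(np.arange(384)[:,None]<255); print(k.sum(),np.median(P[k][:,2]), np.percentile(P[k][:,2],[10,90]))
u,v=285,215
save('w9',np.hstack([cv2.resize(c['pixels'][140:290,160:360],(400,300),interpolation=2),cv2.resize(s['pixels'][v-22:v+38,u-40:u+40],(400,300),interpolation=2)]))
E
```

```text
tcp [ 0.4997 -0.1766  0.0717] yaw 93.69 tilt [ 2.e-04 -8.e-04 -1.e+00] F [-1.9  0.8 10.3] w 0.025
units to go [-0.009 -0.001  0.029]
2811 0.0543957075040028 [0.05362384 0.05517441]
```

View pics/w9.png

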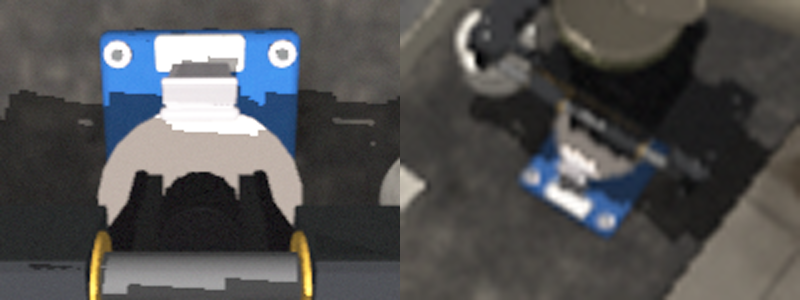

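The flange top is at 54 mm, level, and under the clip nose at about (200,95) in the left half. I press a bit further and check the force.

Request:
carry_out --pt "0 0 0.03 0 0 0" --pt "0 0 0 0 0 0" --pt "0 0 0 0 0 0" --pt "0 0 0 0 0 0" --pt "0 0 0 0 0 0" --pt "0 0 0 0 0 0" --pt "0 0 0 0 0 0" --pt "0 0 0 0 0 0"

```text
time: 29.15
ee_pos: [0.4997, -0.1766, 0.0706]
eef_rot: [0.684, 0.73, -0.0, 0.0]
ft_force: [-3.3, 1.9, 12.3]
width: 0.0246
grip_force: 50.1
```

```bash
python3 - <<'E'
from h import *
need([.4997,-.177,.0705]); c=cam('wrist'); P=cloud(c)
q=P[(np.abs(P[...,0]-.5)<.012)&(np.abs(P[...,1]+.14)<.01)&(P[...,2]>.055)]; print('clip+y',len(q),q.mean(0) if len(q) else '')
t=cam('top'); P=cloud(t); print(proj(t,[.503,-.214,.07])); q=P[(np.abs(P[...,0]-.503)<.015)&(np.abs(P[...,1]+.215)<.015)&(P[...,2]>.05)&(P[...,2]<.08)]; print('clip-y',len(q),q.mean(0) if len(q) else '')
E
```

```text
tcp [ 0.4997 -0.1766  0.0706] yaw 93.69 tilt [ 1.e-04 -8.e-04 -1.e+00] F [-3.3  1.9 12.3] w 0.0246
units to go [-0.009 -0.001  0.002]
clip+y 5202 [ 0.50153778 -0.14608326  0.14449049]
(np.float64(281.3529254654653), np.float64(215.89695968063097))
clip-y 0
```

```bash
python3 -c "
from h import *
print(r.close_job())"
```

```text
the job is handed in; nothing more can be done
None
```

The filter is reassembled and handed in: filter disc, ring, then cover pressed down until it snapped. The gripper is still holding the cover down with about 12 N, its rim roughly 5 mm below the clip noses. I saw the rim under the +y clip, but the −y clip was hidden from the cameras, so there I rely on the level flange and the sudden force drop.

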